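Set the sugar canister on the free-turning condiment table

TASK

The steel canister lies on its back beside the free-turning wooden turntable. Stand it upright on the counter and let go of it, then take it again by its front and back and set it down gently, lid up, in the outlined bay between the two jars, with its window facing outwards the way the arrow points. Do not let the turntable turn more than about five degrees at any time, and leave the jars and the other things where they are.

Things in the scene. Friction and masses are not known exactly. Their poses are not given: they have to be found in the camera images.
- canister_mid (a point): Centre of the loose steel canister: plain box, 130 mm tall with its fixed flush black lid (top 23 mm), 56 mm wide, 44 mm front to back, 0.25 to 0.5 kg. Axes: x from foot to lid, y across the 56 mm width, z out of the front. At the start it lies on its back: z up, x level, pointing roughly to the robot's left, centre 22 mm above the counter; so only its 56 mm width can be gripped.
- canister_window (a point): Middle of the canister's front, the 56 mm wide face with the small window, 22 mm along z from its centre (same axes). In the bay only front and back (44 mm) can be gripped: the jars leave about 11 mm either side. To its left the counter is free, to y = 0.55 m, where a food warmer 145 mm high begins.
- bay (a point): Middle of the dark outline (60 by 48 mm, flat, no edge to feel) on the turntable's top, 38 mm above the counter, 108 mm from its axis; turns with it. Axes: x outwards from the axis, as the arrow drawn by the outline points; y along the rim; z up. At the start the arrow points anywhere from the robot's right to ahead and a little left.
- hub (a point): Centre of the turntable's top surface, on its axis: a round wooden disc of 340 mm diameter, top 38 mm above the counter, with a knob in the middle 30 mm wide and 40 mm high. Axes as for the bay.
- spinner (a joint): Angle of the turntable, rad, 0 at the start, growing anticlockwise seen from above. It runs on a very free bearing (friction 0.004 N m) and turns at the lightest sidewise push; a push straight towards or away from its axis does not turn it.
- jar_a: Straight white ceramic jar with a cork lid, 64 mm wide, 130 mm high, loose on the turntable, on the +y side of the bay, 110 mm from the axis and 40 degrees round from the arrow, about 11 mm from where the canister's side will be; origin under its middle. To be left alone.
- jar_b: The same jar on the -y side of the bay. To be left alone.
- sugar_bowl: White bowl, 90 mm wide, 55 mm high, loose on the turntable opposite the bay; origin under its middle. To be left alone.
- crock: Plain light green tongs crock, 110 mm wide, 130 mm high, on the far side of the counter; origin under its middle. To be left alone.
- mug: White mug, 80 mm wide, 92 mm high, on the far side; origin under its middle. To be left alone.
- syrup: Amber bottle, 66 mm wide, 170 mm high, on the far side; origin under its middle. To be left alone.
- napkins: Pile of napkins, 90 by 90 by 20 mm, near the robot; origin under its middle. To be left alone.
Things that resemble listed ones, but are neither listed nor needed, are in the scene too. Leave any blue, purple or yellow look-alike of the part that bears canister_mid alone.

How it is judged:
By the outcome, as a careful person would: the job done as asked, in the order asked, and still so for the second after the job is handed in, with the robot touching nothing.
It also fails if it takes over 66 s, if anything falls off the work surface, if the arm or the gripper's body presses on something with over 40 N, if the wrist force passes 120 N, or if a joint passes its speed limit or range.

ROBOT

A 6-joint arm with a two-finger parallel gripper is mounted at the origin on the work surface. World frame = base frame: x ahead of the robot, y to its left, z up, the work surface at z = 0. Lengths are in m, angles in rad, forces in N, time in s.
With the tool pointing down it reaches from about 0.35 to 0.925 m from the base axis. Payload 6.4 kg.
Tool frame: the origin (TCP) lies at the very end of the fingers, on their centre line; the grasp point (between the pads) lies 19 mm behind it; z points along the fingers, y is the line along which they close (so a half turn about z gives the same grasp; the last joint's range is limited). The gripper opens to 94 mm and grips with 3 to 60 N. Pads are 16 mm wide; open, the fingers measure 119 mm over their backs; the gripper's body (75 mm by 177 mm) begins 78 mm behind the grasp point.
Start: joints at [-1.331, 0.245, 1.558, -0, 1.339, -0.174], TCP at [0.261, -0.595, 0.174] pointing down, gripper open.
Joint ranges: [-3.13, 3.13], [-1.02, 2.26], [0.13, 2.54], [-0.95, 4.09], [0.21, 2.88], [-2.74, 2.74]. Speed limits (rad/s): [2.57, 2.57, 3.14, 3.14, 3.14, 3.14].

INTERFACE

Orientations are given as a unit quaternion [w, x, y, z].
In Python, from plant import manip gives the robot as it stands. The module is installed in compiled form; this text tells all that it offers.
- The arm moves only by the tool send_rows, never from a script. Its argument "targets" is a list of rows, each a list of 3 entries, a list of its own where there are three numbers: the finger opening in mm, from 0 to 94, then the shift along the tool's x, y, z in mm, then the turn, a rotation vector about the tool's x, y, z in degrees. A call has 1 to 12 rows; each row shifts and turns the commanded pose from where the row before left it, along the tool's axes as they then stand; what a row does not reach is not made up. A row lasts 1/12 s, in which the tool goes at most 41.7 mm and 7.16 degrees, less where a joint would pass 70% of its speed; a pose out of reach is approached as far as the arm can. A call is refused whole if a number of a shift passes 41.7 or a number of a turn 7.16, either way. A call with a gripper value outside its range is refused whole. The fingers move at their own pace and stop on an object; the grip force is fixed at half the most. Time passes only in rows, so rows that do not move let the fingers close. It gives the time, the measured TCP pose, the force, the opening and the grip force at its end, in the units of the state.
- manip.read_state(): the state, without advancing time (a new reading comes with each control period).
- manip.camera(name): name is "scene" or "top" or "wrist"; returns the picture (400x640x3 uint8, red, green, blue); there is no depth.
- manip.camera_params(name): a dict with "camera_matrix" (3x3 intrinsics, pixels), "k1" (the pictures are not rectified: a ray, as slopes to the right and down, at radius r is drawn at 1 + k1 r^2 times it, then the intrinsics apply), "world_from_camera" (4x4, takes a point from camera to world coordinates). Camera axes: x right, y up, looking along -z (the intrinsics and any distortion apply to the point x, -y, -z); pixel columns grow to the right and rows downward; lengths in m; the calibration is good to about 2 mm. A picture is of the moment at which its call begins: read the wrist's pose just before it. camera_params takes no time and is no camera call; for the wrist camera it gives the pose at the moment of the call.
- manip.job_done(): hands the job in; it is judged then, once.
Trained networks look in the newest picture that a camera, given by its name, has taken for a name from the list of things; names that differ only in an ending like _2 or _b are one class to them, and where a whole thing is asked for, a point or a joint stands for the part that bears it (a point fixed in the world has none). Each returns a list of dicts, best first, with "score" (0 to 1); they miss things now and then, are a little off and sometimes report something else, mostly with a low value. They report only what shows in the picture. A call takes as long as a camera call. They do not tell look-alikes from the thing itself.
- manip.search_frame(thing, camera): "xy" ([column, row] in pixels, amid what is visible of it).
The state is a dict: "clock": time; "qpos": joint angles; "qvel": joint speeds; "joint_efforts": joint torques, N m; "eef_pos": TCP position; "tool_rot": TCP orientation; "force": force on the tool from outside, world axes, zero at the start; "torque": the same for the moment, N m; "width": finger opening in m; "grasp_force": force on a finger pad.
Only numpy, scipy, OpenCV 4.12 (cv2) and the standard library are available. Lean on these libraries where they do the work, as an engineer would, in place of code of your own. Each camera call takes 0.05 s, during which the arm holds its last target. There are 200 camera calls.

## Working session

There is one attempt and no reset: what is moved stays moved. The work goes in short steps, Python scripts to look and compute and a tool call to move; the robot and the scene stay as the last step left them, time stands still between calls to the robot, and variables do not carry over. Pictures are saved under pics/ and viewed, at most 13 in all, crops included, and the job is handed in when it is done.

Besides the shell and the picture viewer there is one more tool, called after "Request:" as name(argument=value, ...), one argument or row to a line, values as JSON. send_rows: Moves the arm, as the interface text tells. Its arguments: {"type":"object","properties":{"targets":{"type":"array"}},"required":["targets"]}

```bash
mkdir -p pics
cat > h.py <<'E'
import numpy as np, cv2
from plant import manip
from scipy.spatial.transform import Rotation as R
def snap(cam,name=None):
    P=manip.camera_params(cam); im=manip.camera(cam)
    if name: cv2.imwrite(f'pics/{name}.png',im[:,:,::-1])
    return im,P
def ray(P,uv):
    K=np.array(P['camera_matrix']);k=P['k1']
    d=np.array([(uv[0]-K[0,2])/K[0,0],(uv[1]-K[1,2])/K[1,1]]);u=d.copy()
    for _ in range(20): u=d/(1+k*(u@u))
    T=np.array(P['world_from_camera'])
    return T[:3,3],T[:3,:3]@np.array([u[0],-u[1],-1])
def atz(P,uv,z):
    o,d=ray(P,uv); return o+d*(z-o[2])/d[2]
def proj(P,X):
    T=np.linalg.inv(np.array(P['world_from_camera']));K=np.array(P['camera_matrix'])
    c=T[:3,:3]@np.asarray(X)+T[:3,3]; u=np.array([c[0],-c[1]])/-c[2]; u=u*(1+P['k1']*(u@u))
    return np.array([K[0,0]*u[0]+K[0,2],K[1,1]*u[1]+K[1,2]])
E
python3 - <<'E'
from h import *
np.set_printoptions(precision=3,suppress=True)
s=manip.read_state();print(s['clock'],s['eef_pos'],s['tool_rot'],s['width'])
H={'canister_mid':.022,'canister_window':.044,'bay':.038,'hub':.038,'jar_a':.065,'sugar_bowl':.03}
for c in ('scene','top'):
    im,P=snap(c,c+'0')
    print(c,np.array(P['world_from_camera']))
    for n in H:
        for r in manip.search_frame(n,c)[:4]:
            print(n,r['score'],np.array(r['xy']),atz(P,r['xy'],H[n]))
E
```

```text
0.0 [ 0.261 -0.595  0.173] [-0.001  0.979  0.205 -0.   ] 0.09405208329569752
scene [[ 0.321 -0.486  0.813  1.513]
 [ 0.947  0.175 -0.269 -0.243]
 [-0.012  0.856  0.517  0.703]
 [ 0.     0.     0.     1.   ]]
canister_mid 0.93 [428.  167.2] [0.42  0.453 0.022]
canister_mid 0.92 [360.4 157.8] [0.302 0.295 0.022]
canister_mid 0.69 [459.4 196. ] [0.585 0.451 0.022]
canister_mid 0.68 [362.3 193.3] [0.488 0.222 0.022]
canister_window 0.91 [364.5 194.3] [0.527 0.21  0.044]
canister_window 0.63 [361.8 158.5] [0.346 0.28  0.044]
canister_window 0.63 [428.8 165.2] [0.446 0.438 0.044]
canister_window 0.6 [454.8 192.8] [0.598 0.426 0.044]
bay 0.82 [188.7 243.4] [ 0.578 -0.23   0.038]
hub 0.92 [186.6 246.3] [ 0.588 -0.236  0.038]
hub 0.47 [421.5 227.7] [0.696 0.278 0.038]
jar_a 0.8 [146.  224.5] [ 0.513 -0.314  0.065]
jar_a 0.78 [211.4 230.2] [ 0.584 -0.178  0.065]
sugar_bowl 0.85 [200.7 190.8] [ 0.346 -0.174  0.03 ]
top [[ 0.019  0.987 -0.161  0.289]
 [-1.     0.019 -0.004  0.076]
 [-0.001  0.161  0.987  1.521]
 [ 0.     0.     0.     1.   ]]
canister_mid 0.79 [189.8 238.7] [0.403 0.457 0.022]
canister_mid 0.74 [271.9 211.2] [0.491 0.214 0.022]
canister_mid 0.72 [198.6 183.6] [0.571 0.44  0.022]
canister_mid 0.6 [237.7 271.5] [0.309 0.309 0.022]
canister_window 0.91 [188.1 239.2] [0.4   0.457 0.044]
canister_window 0.89 [242.7 272.1] [0.307 0.291 0.044]
canister_window 0.83 [270.1 211.8] [0.486 0.217 0.044]
canister_window 0.57 [199.8 182.5] [0.57  0.431 0.044]
bay 0.64 [415.5 201.8] [ 0.525 -0.216  0.038]
hub 0.62 [414.5 203.1] [ 0.521 -0.213  0.038]
hub 0.43 [407.5 232.9] [ 0.432 -0.191  0.038]
jar_a 0.81 [455.6 179.3] [ 0.591 -0.331  0.065]
jar_a 0.63 [409.8 160.9] [ 0.644 -0.195  0.065]
sugar_bowl 0.89 [407.  230.8] [ 0.439 -0.191  0.03 ]
```

```bash
python3 -c "
import cv2
a=cv2.imread('pics/top0.png');cv2.imwrite('pics/topc.png',cv2.resize(a[120:320,130:530],None,fx=2,fy=2,interpolation=cv2.INTER_CUBIC))"
```

```text
(no output)
```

View pics/topc.png

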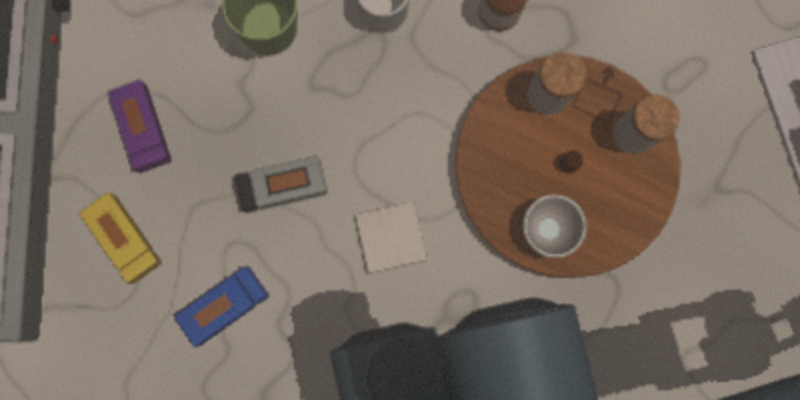

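View pics/scene0.png

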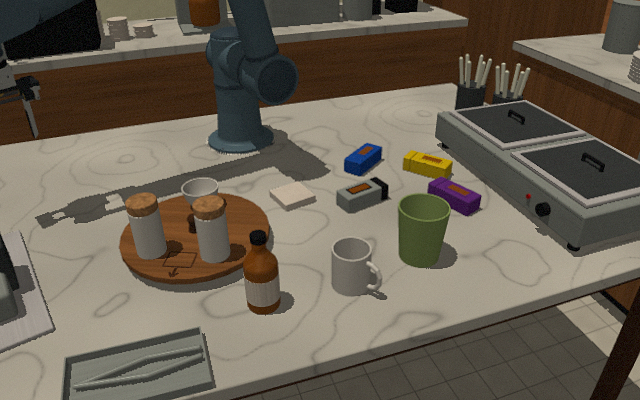

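The top view shows the steel canister at about (270,211), lid to the left. The bay outline is at about (429,169), with the arrow pointing up and slightly right at (435,153). The knob is near (414,200).

Run:
```python
from h import *
np.set_printoptions(precision=4,suppress=True)
P=manip.camera_params('top')
c=lambda x,y:(130+x/2-.25,120+y/2-.25)
print('bay',atz(P,c(598,99),.038),'arrowtip',atz(P,c(609,67),.038))
for n,p,z in [('L',(456,160),.038),('R',(680,165),.038),('T',(570,55),.038),('B',(570,276),.03),('lid',(245,192),.044),('foot',(325,177),.044),('win',(289,181),.044),('napk',(390,237),.02)]: print(n,atz(P,c(*p),z))
im=cv2.imread('pics/top0.png')
s=manip.read_state();W=np.array(manip.camera_params('wrist')['world_from_camera'])
q=s['tool_rot'];T=R.from_quat([q[1],q[2],q[3],q[0]]).as_matrix()
print(T); print('cam in tool',T.T@(W[:3,3]-s['eef_pos']));print(T.T@W[:3,:3]); print(manip.camera_params('wrist')['camera_matrix'])
```

```text
bay [ 0.6257 -0.2576  0.038 ] arrowtip [ 0.6759 -0.2753  0.038 ]
L [ 0.5281 -0.043   0.038 ]
R [ 0.527  -0.3797  0.038 ]
T [ 0.6934 -0.216   0.038 ]
B [ 0.359  -0.2135  0.03  ]
lid [0.4731 0.2695 0.044 ]
foot [0.4979 0.1516 0.044 ]
win [0.4908 0.2048 0.044 ]
napk [0.4127 0.0534 0.02  ]
[[ 0.9156  0.4021  0.    ]
 [ 0.4021 -0.9156  0.    ]
 [ 0.     -0.     -1.    ]]
cam in tool [ 0.0793 -0.0019 -0.2108]
[[-0.0009  0.9616  0.2743]
 [ 1.      0.0011 -0.0006]
 [-0.0009  0.2743 -0.9616]]
[[330.9374   0.     321.5427]
 [  0.     330.9374 202.2422]
 [  0.       0.       1.    ]]
```

Request:
send_rows(
  targets=[
    [94, [34, -15, -16], [0, 0, 0]],
    [94, [34, -15, -16], [0, 0, 0]],
    [94, [34, -15, -16], [0, 0, 0]],
    [94, [34, -15, -16], [0, 0, 0]],
    [94, [34, -15, -16], [0, 0, 0]],
    [94, [34, -15, -16], [0, 0, 0]],
    [94, [34, -15, -16], [0, 0, 0]],
    [94, [34, -15, -16], [0, 0, 0]],
    [94, [34, -15, -16], [0, 0, 0]],
    [94, [34, -15, -16], [0, 0, 0]],
    [94, [34, -15, -16], [0, 0, 0]],
    [94, [0, 0, 0], [0, 0, 0]],
  ],
)

```text
clock: 1.7
eef_pos: [0.5417, -0.2898, 0.3546]
tool_rot: [0.002, 0.978, 0.209, 0.003]
force: [-0.4, -1.5, 0.2]
width: 0.0944
grasp_force: 0.0
```

Run:
```python
from h import *
np.set_printoptions(precision=4,suppress=True)
s=manip.read_state();print(s['clock'],s['eef_pos'],s['tool_rot'],s['qpos'])
im,P=snap('wrist','w1')
for n,z in (('bay',.038),('hub',.038),('jar_a',.1)):
    for r in manip.search_frame(n,'wrist')[:3]: print(n,r['score'],r['xy'],atz(P,r['xy'],z))
import pickle;pickle.dump(P,open('w1.pkl','wb'))
```

```text
1.7 [ 0.5417 -0.2898  0.3546] [0.0019 0.978  0.2087 0.0029] [-0.6767  0.0709  1.4302  0.002   1.6339  0.4737]
bay 0.7 [274.9, 137.2] [ 0.5455 -0.2077  0.038 ]
hub 0.6 [277.0, 134.4] [ 0.5509 -0.2091  0.038 ]
jar_a 0.85 [271.6, 71.6] [ 0.6318 -0.1765  0.1   ]
jar_a 0.77 [348.6, 153.9] [ 0.5739 -0.3168  0.1   ]
```

View pics/w1.png

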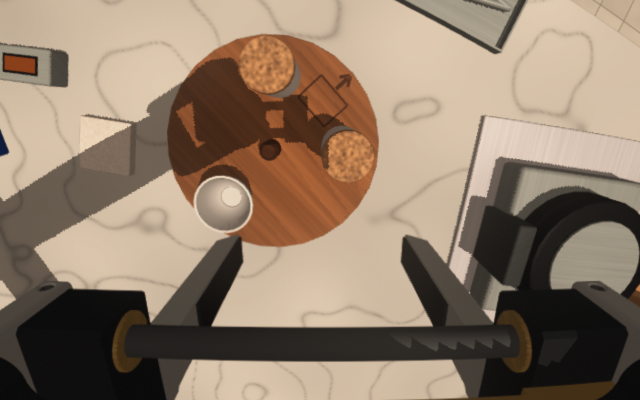

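The outline in the wrist view is centred at about (323,101), with the arrow tip near (350,77). The jars are at (267,65) and (349,155), the knob at (270,149). I'll zoom in for exact corners.

```bash
python3 -c "
import cv2
a=cv2.imread('pics/w1.png');cv2.imwrite('pics/w1c.png',cv2.resize(a[60:140,280:370],None,fx=6,fy=6,interpolation=cv2.INTER_CUBIC))"
```

```text
(no output)
```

View pics/w1c.png

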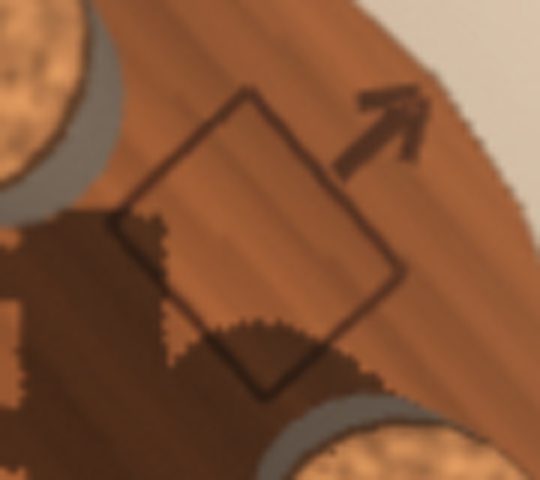

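Corners in the crop: outer (249,90) and (404,270), inner (265,398) and (108,218). The arrow tip is at (428,100).

Run:
```python
from h import *
import pickle
from scipy.optimize import least_squares
np.set_printoptions(precision=4,suppress=True)
P=pickle.load(open('w1.pkl','rb'))
c=np.array([(249,90),(404,270),(265,398),(108,218)])/6+[280-.42,60-.42]
w=np.array([atz(P,p,.038)[:2] for p in c]);print(w,[np.linalg.norm(w[i]-w[i-1]) for i in range(4)])
m=np.array([(.024,.03),(.024,-.03),(-.024,-.03),(-.024,.03)])
def f(x):
    C,S=np.cos(x[2]),np.sin(x[2]);return (m@np.array([[C,S],[-S,C]])+x[:2]-w).ravel()
r=least_squares(f,[.62,-.25,-.4]);x=r.x;print('bay',x[:2],np.degrees(x[2]),r.fun*1e3)
print('hub',x[:2]-.108*np.array([np.cos(x[2]),np.sin(x[2])]))
print('tip',atz(P,np.array([428,100])/6+[279.6,59.6],.038))
```

```text
[[ 0.6607 -0.2361]
 [ 0.6367 -0.2903]
 [ 0.5926 -0.2709]
 [ 0.6176 -0.2159]] [np.float64(0.047557697071798896), np.float64(0.0592994904509531), np.float64(0.04813019450935764), np.float64(0.060442923690955955)]
bay [ 0.6269 -0.2533] -24.22689899886584 [ 0.4282  0.2692 -0.2249 -0.2065  0.0692  0.1345 -0.2725 -0.1972]
hub [ 0.5284 -0.209 ]
tip [ 0.677  -0.2782  0.038 ]
```

Request:
send_rows(
  targets=[
    [94, [12.5, -39, 0], [0, 0, 0]],
    [94, [12.5, -39, 0], [0, 0, 0]],
    [94, [12.5, -39, 0], [0, 0, 0]],
    [94, [12.5, -39, 0], [0, 0, 0]],
    [94, [12.5, -39, 0], [0, 0, 0]],
    [94, [12.5, -39, 0], [0, 0, 0]],
    [94, [12.5, -39, 0], [0, 0, 0]],
    [94, [12.5, -39, 0], [0, 0, 0]],
    [94, [12.5, -39, 0], [0, 0, 0]],
    [94, [12.5, -39, 0], [0, 0, 0]],
    [94, [12.5, -39, 0], [0, 0, 0]],
    [94, [12.5, -39, 0], [0, 0, 0]],
  ],
)

```text
clock: 2.9
eef_pos: [0.486, 0.1954, 0.3493]
tool_rot: [0.0, 0.979, 0.204, -0.001]
force: [-0.1, -0.6, 0.3]
width: 0.0942
grasp_force: 0.0
```

Request:
send_rows(
  targets=[
    [94, [0, 0, 10], [0, 0, -7.1]],
    [94, [0, 0, 10], [0, 0, -7.1]],
    [94, [0, 0, 10], [0, 0, -7.1]],
    [94, [0, 0, 10], [0, 0, -7.1]],
    [94, [0, 0, 10], [0, 0, -7.1]],
    [94, [0, 0, 10], [0, 0, -7.1]],
    [94, [0, 0, 10], [0, 0, -7.1]],
    [94, [0, 0, 10], [0, 0, -7.1]],
    [94, [0, 0, 10], [0, 0, -7.1]],
    [94, [0, 0, 10], [0, 0, -7.1]],
    [94, [0, 0, 10], [0, 0, -7.1]],
    [94, [0, 0, 0], [0, 0, 0]],
  ],
)

```text
clock: 3.9
eef_pos: [0.4851, 0.1933, 0.2368]
tool_rot: [-0.002, 0.631, 0.776, -0.002]
force: [-0.1, 0.0, -0.1]
width: 0.0942
grasp_force: 0.0
```

```bash
cat >> h.py <<'E'
def st():
    s=manip.read_state();q=s['tool_rot'];T=R.from_quat([q[1],q[2],q[3],q[0]]).as_matrix()
    print(round(s['clock'],2),np.round(s['eef_pos'],4),'q',np.round(s['qpos'],3),'F',np.round(s['force'],1),'w',round(s['width'],4),s['grasp_force']);print(T.round(3))
    return np.array(s['eef_pos']),T
E
python3 - <<'E'
from h import *
np.set_printoptions(precision=4,suppress=True)
st()
im,P=snap('wrist','w2')
import pickle;pickle.dump(P,open('w2.pkl','wb'))
for n in ('canister_window','canister_mid'):
    for r in manip.search_frame(n,'wrist')[:3]: print(n,r['score'],r['xy'],atz(P,r['xy'],.044))
E
```

```text
3.9 [0.4851 0.1933 0.2368] q [ 0.162 -0.102  1.809 -0.     1.44  -0.044] F [-0.1  0.  -0.1] w 0.0942 0.0
[[-0.204  0.979 -0.006]
 [ 0.979  0.204 -0.001]
 [ 0.    -0.006 -1.   ]]
canister_window 0.79 [428.0, 8.2] [0.5604 0.4048 0.044 ]
canister_window 0.75 [329.4, 151.4] [0.4861 0.2247 0.044 ]
canister_mid 0.72 [332.9, 149.2] [0.4897 0.2282 0.044 ]
canister_mid 0.57 [427.9, 6.8] [0.5599 0.4062 0.044 ]
```

View pics/w2.png

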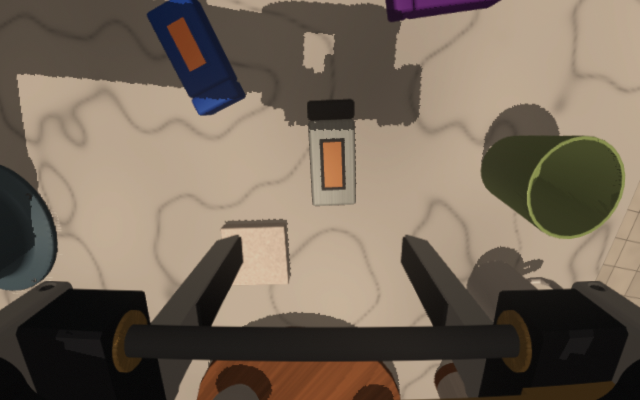

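The canister top face spans pixels (308–354, 100–205), lid towards the top of the picture.

Run:
```python
from h import *
import pickle
np.set_printoptions(precision=4,suppress=True)
P=pickle.load(open('w2.pkl','rb'))
w=[atz(P,p,.044)[:2] for p in [(308,101),(354,100),(355,204),(313,206)]]
print(np.array(w)); a=(w[0]+w[1])/2;b=(w[2]+w[3])/2
print('len',np.linalg.norm(a-b),'ctr',(a+b)/2,'axis',np.degrees(np.arctan2(*(a-b)[::-1])),np.linalg.norm(w[0]-w[1]))
print('win',atz(P,(332.5,163.5),.044))
im=cv2.imread('pics/w2.png')
for r in (115,140,180,200): print(r,[int(v) for v in im[r,300:320].sum(1)],[int(v) for v in im[r,346:364].sum(1)])
```

```text
[[0.4491 0.2776]
 [0.5017 0.2897]
 [0.5319 0.1662]
 [0.4802 0.1527]]
len 0.1279248027472078 ctr [0.4907 0.2215] axis 103.84277619052972 0.05399068669967019
win [0.4929 0.211  0.044 ]
115 [231, 231, 231, 231, 231, 231, 222, 148, 87, 75, 76, 75, 77, 76, 73, 74, 73, 73, 74, 75] [71, 67, 70, 68, 69, 68, 73, 96, 167, 212, 218, 218, 218, 218, 217, 218, 218, 217]
140 [480, 478, 478, 478, 478, 475, 474, 471, 407, 314, 362, 429, 470, 467, 461, 457, 459, 460, 445, 319] [434, 439, 436, 424, 424, 426, 391, 327, 260, 309, 445, 460, 458, 458, 459, 458, 455, 457]
180 [494, 492, 494, 491, 490, 490, 492, 490, 490, 490, 470, 310, 365, 449, 493, 492, 491, 494, 488, 480] [425, 437, 437, 437, 434, 438, 440, 389, 319, 256, 455, 476, 478, 477, 477, 477, 478, 476]
200 [501, 499, 499, 499, 500, 499, 497, 497, 499, 499, 496, 480, 312, 377, 457, 501, 500, 501, 508, 496] [443, 438, 432, 433, 434, 434, 438, 411, 347, 298, 465, 486, 485, 485, 484, 487, 486, 485]
```

Request:
send_rows(
  targets=[
    [94, [0, 0, 0], [0, 0, -2]],
    [94, [0, 0, 0], [0, -7, 0]],
    [94, [0, 0, 0], [0, -7, 0]],
    [94, [0, 0, 0], [0, -7, 0]],
    [94, [0, 0, 0], [0, -7, 0]],
    [94, [0, 0, 0], [0, -7, 0]],
    [94, [0, 0, 0], [0, 0, 0]],
  ],
)

```text
clock: 4.63
eef_pos: [0.485, 0.1972, 0.2377]
tool_rot: [0.237, 0.587, 0.751, -0.187]
force: [0.5, 0.4, -0.9]
width: 0.094
grasp_force: 0.0
```

```bash
cat >> h.py <<'E'
def to(t):
    p,T=st(); d=(np.array(t)-p)*1e3; print('tool shift mm',(T.T@d).round(1)); return p,T
E
python3 - <<'E'
from h import *
to([.4914,.2185,.0104])
E
```

```text
4.63 [0.485  0.1972 0.2377] q [ 0.502  0.072  1.74  -0.591  1.521  0.346] F [ 0.5  0.4 -0.9] w 0.094 0.0
[[-0.199  0.97   0.136]
 [ 0.793  0.241 -0.56 ]
 [-0.576 -0.004 -0.817]]
tool shift mm [146.5  12.2 174.7]
```

Request:
send_rows(
  targets=[
    [94, [20, 2, 24], [0, 0, 0]],
    [94, [20, 2, 24], [0, 0, 0]],
    [94, [20, 2, 24], [0, 0, 0]],
    [94, [20, 2, 24], [0, 0, 0]],
    [94, [20, 2, 24], [0, 0, 0]],
    [94, [20, 2, 24], [0, 0, 0]],
    [94, [16, 0, 20], [0, 0, 0]],
    [94, [6, 0, 6], [0, 0, 0]],
    [94, [4, 0, 4], [0, 0, 0]],
    [94, [0, 0, 0], [0, 0, 0]],
    [94, [0, 0, 0], [0, 0, 0]],
  ],
)

```text
clock: 5.55
eef_pos: [0.4949, 0.2176, 0.0158]
tool_rot: [0.237, 0.589, 0.75, -0.184]
force: [1.3, -0.2, -0.3]
width: 0.0937
grasp_force: 0.0
```

Run:
```python
from h import *
to([.4914,.2185,.0104])
```

```text
5.55 [0.4949 0.2176 0.0158] q [ 0.523  0.406  1.795 -0.63   1.208  0.594] F [ 1.3 -0.2 -0.3] w 0.0937 0.0
[[-0.193  0.971  0.139]
 [ 0.797  0.238 -0.556]
 [-0.573  0.003 -0.82 ]]
tool shift mm [ 4.5 -3.2  3.4]
```

Request:
send_rows(
  targets=[
    [94, [4, -3, 3], [0, 0, 0]],
    [66, [0, 0, 0], [0, 0, 0]],
    [60, [0, 0, 0], [0, 0, 0]],
    [50, [0, 0, 0], [0, 0, 0]],
    [50, [0, 0, 0], [0, 0, 0]],
    [50, [0, 0, 0], [0, 0, 0]],
    [50, [0, 0, 0], [0, 0, 0]],
    [50, [0, 0, 0], [0, 0, 0]],
  ],
)

```text
clock: 6.22
eef_pos: [0.4907, 0.2182, 0.0094]
tool_rot: [0.237, 0.588, 0.751, -0.185]
force: [0.9, 0.2, 0.3]
width: 0.0557
grasp_force: 30.0
```

Run:
```python
from h import *
st()
```

```text
6.22 [0.4907 0.2182 0.0094] q [ 0.528  0.412  1.801 -0.631  1.201  0.604] F [0.9 0.2 0.3] w 0.0557 29.974302649497986
[[-0.195  0.971  0.138]
 [ 0.796  0.239 -0.557]
 [-0.573  0.001 -0.819]]
```

Request:
send_rows(
  targets=[
    [50, [-9, 0, -12], [0, 0, 0]],
    [50, [-17, 0, -25], [0, 0, 0]],
    [50, [-17, 0, -25], [0, 0, 0]],
    [50, [-17, 0, -25], [0, 0, 0]],
    [50, [-10, 0, -14], [0, 0, 0]],
    [50, [0, 0, 0], [0, 6, 0]],
    [50, [0, 0, 0], [0, 7, 0]],
    [50, [0, 0, 0], [0, 7, 0]],
    [50, [0, 0, 0], [0, 7, 0]],
    [50, [0, 0, 0], [0, 7, 0]],
    [50, [0, 0, 0], [0, 7, 0]],
    [50, [0, 0, 0], [0, 0, 0]],
  ],
)

```text
clock: 7.22
eef_pos: [0.4906, 0.215, 0.1315]
tool_rot: [-0.042, 0.618, 0.784, 0.033]
force: [0.6, -1.2, -3.7]
width: 0.0559
grasp_force: 30.0
```

Request:
send_rows(
  targets=[
    [50, [0, 0, 0], [0, 7, 0]],
    [50, [0, 0, 0], [0, 7, 0]],
    [50, [0, 0, 0], [0, 7, 0]],
    [50, [0, 0, 0], [0, 7, 0]],
    [50, [0, 0, 0], [0, 7, 0]],
    [50, [0, 0, 0], [0, 7, 0]],
    [50, [0, 0, 0], [0, 7, 0]],
    [50, [0, 0, 0], [0, 0, 0]],
    [50, [0, 0, 0], [0, 0, 0]],
  ],
)

```text
clock: 7.97
eef_pos: [0.489, 0.2183, 0.1298]
tool_rot: [-0.364, 0.549, 0.698, 0.282]
force: [-0.2, 0.7, -2.8]
width: 0.0555
grasp_force: 30.0
```

Run:
```python
from h import *
p,T=to([.4914,.2185,.062]); print(np.degrees(np.arcsin(T[2,0])))
```

```text
7.97 [0.489  0.2183 0.1298] q [-0.258  0.25   1.91   0.799  1.578 -0.748] F [-0.2  0.7 -2.8] w 0.0555 29.98258888721466
[[-0.133  0.971 -0.198]
 [ 0.56   0.239  0.794]
 [ 0.818 -0.006 -0.575]]
tool shift mm [-55.6   2.8  38.6]
54.89397995977232
```

Request:
send_rows(
  targets=[
    [50, [-12, 0, 8], [0, 0, 0]],
    [50, [-16, 0, 12], [0, 0, 0]],
    [50, [-12, 0, 9], [0, 0, 0]],
    [50, [-6, 0, 4], [0, 0, 0]],
    [50, [-4, 0, 3], [0, 0, 0]],
    [50, [-1.6, 0, 1.2], [0, 0, 0]],
    [50, [0, 0, 0], [0, 0, 0]],
    [50, [0, 0, 0], [0, 0, 0]],
  ],
)

```text
clock: 8.63
eef_pos: [0.4905, 0.2195, 0.0693]
tool_rot: [-0.363, 0.547, 0.699, 0.285]
force: [0.2, -0.8, -2.8]
width: 0.0554
grasp_force: 30.0
```

Run:
```python
from h import *
p,T=to([.4914,.2185,.062]); snap('scene','s2'); import cv2
a=cv2.imread('pics/s2.png')[60:260,260:500]; cv2.imwrite('pics/s2c.png',cv2.resize(a,None,fx=3,fy=3,interpolation=cv2.INTER_CUBIC))
```

```text
8.63 [0.4905 0.2195 0.0693] q [-0.256  0.362  1.911  0.806  1.497 -0.834] F [ 0.2 -0.8 -2.8] w 0.0554 29.982448518276215
[[-0.139  0.971 -0.195]
 [ 0.558  0.239  0.795]
 [ 0.818  0.001 -0.575]]
tool shift mm [-6.7  0.6  3.2]
```

View pics/s2c.png

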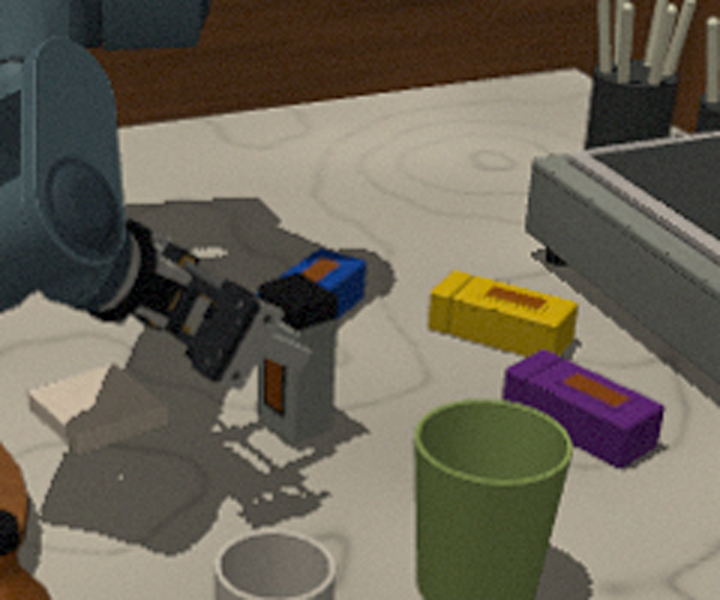

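The canister is held upright just above the counter, with the window facing right. I'll lower it the last few millimetres.

Request:
send_rows(
  targets=[
    [50, [-2, 0, 1.4], [0, 0, 0]],
    [50, [-1.6, 0, 1.2], [0, 0, 0]],
    [50, [-0.8, 0, 0.6], [0, 0, 0]],
    [50, [-0.4, 0, 0.3], [0, 0, 0]],
    [50, [0, 0, 0], [0, 0, 0]],
    [50, [0, 0, 0], [0, 0, 0]],
  ],
)

```text
clock: 9.18
eef_pos: [0.4901, 0.2195, 0.0631]
tool_rot: [-0.364, 0.547, 0.698, 0.285]
force: [1.0, -2.1, 1.5]
width: 0.0557
grasp_force: 30.0
```

Request:
send_rows(
  targets=[
    [50, [-0.4, 0, 0.3], [0, 0, 0]],
    [50, [-0.4, 0, 0.3], [0, 0, 0]],
    [50, [0, 0, 0], [0, 0, 0]],
  ],
)

```text
clock: 9.43
eef_pos: [0.4902, 0.2195, 0.0631]
tool_rot: [-0.364, 0.547, 0.698, 0.285]
force: [-2.0, -3.8, 6.2]
width: 0.056
grasp_force: 30.0
```

Request:
send_rows(
  targets=[
    [60, [0, 0, 0], [0, 0, 0]],
    [66, [0, 0, 0], [0, 0, 0]],
    [80, [0, 0, 0], [0, 0, 0]],
    [94, [0, 0, 0], [0, 0, 0]],
    [94, [0, 0, 0], [0, 0, 0]],
    [94, [0, 0, -10], [0, 0, 0]],
    [94, [0, 0, -20], [0, 0, 0]],
    [94, [0, 0, -30], [0, 0, 0]],
    [94, [0, 0, -30], [0, 0, 0]],
    [94, [0, 0, -30], [0, 0, 0]],
    [94, [0, 0, -20], [0, 0, 0]],
    [94, [0, 0, 0], [0, 0, 0]],
  ],
)

```text
clock: 10.43
eef_pos: [0.5204, 0.1046, 0.1446]
tool_rot: [-0.36, 0.548, 0.699, 0.286]
force: [-0.7, 0.2, -0.4]
width: 0.0937
grasp_force: 0.0
```

Run:
```python
from h import *
st()
```

```text
10.43 [0.5204 0.1046 0.1446] q [-0.431  0.318  1.791  0.706  1.709 -0.826] F [-0.7  0.2 -0.4] w 0.0937 0.0
[[-0.14   0.972 -0.189]
 [ 0.56   0.235  0.795]
 [ 0.817  0.005 -0.577]]
```

Request:
send_rows(
  targets=[
    [94, [28, 0, -20], [0, 0, 0]],
    [94, [28, 0, -20], [0, 0, 0]],
    [94, [28, 0, -20], [0, 0, 0]],
    [94, [28, 0, -20], [0, -7, 0]],
    [94, [0, 0, 0], [0, -7, 0]],
    [94, [0, 0, 0], [0, -7, 0]],
    [94, [0, 0, 0], [0, -7, 0]],
    [94, [0, 0, 0], [0, -7, 0]],
    [94, [0, 0, 0], [0, -7, 0]],
    [94, [0, 0, 0], [0, -7, 0]],
    [94, [0, 0, 0], [0, -6, 0]],
    [94, [0, 0, 0], [0, 0, 0]],
  ],
)

```text
clock: 11.43
eef_pos: [0.5163, 0.1105, 0.2797]
tool_rot: [0.001, 0.614, 0.789, -0.0]
force: [-0.5, -0.6, -0.0]
width: 0.0944
grasp_force: 0.0
```

Request:
send_rows(
  targets=[
    [94, [0, 0, 0], [0, 0, 7]],
    [94, [0, 0, 0], [0, 0, 7]],
    [94, [0, 0, 0], [0, 0, 7]],
    [94, [0, 0, 0], [0, 0, 7]],
    [94, [0, 0, 0], [0, 0, 7]],
    [94, [0, 0, 0], [0, 0, 7]],
    [94, [0, 0, 0], [0, 0, 7]],
    [94, [0, 0, 0], [0, 0, 7]],
    [94, [0, 0, 0], [0, 0, 7]],
    [94, [0, 0, 0], [0, 0, 7]],
    [94, [0, 0, 0], [0, 0, 7]],
    [94, [0, 0, 0], [0, 0, 7]],
  ],
)

```text
clock: 12.43
eef_pos: [0.5171, 0.1067, 0.2783]
tool_rot: [-0.001, 0.986, 0.169, -0.001]
force: [-0.1, -0.5, 0.1]
width: 0.0938
grasp_force: 0.0
```

Run:
```python
from h import *
to([.480,.204,.28])
```

```text
12.43 [0.5171 0.1067 0.2783] q [-0.013 -0.113  1.745  0.002  1.512  1.219] F [-0.1 -0.5  0.1] w 0.0938 0.0
[[ 0.943  0.333 -0.003]
 [ 0.333 -0.943  0.002]
 [-0.002 -0.003 -1.   ]]
tool shift mm [  -2.6 -104.1   -1.4]
```

Request:
send_rows(
  targets=[
    [94, [0, -35, 0], [0, 0, 1.5]],
    [94, [-1, -35, 0], [0, 0, 2]],
    [94, [-1, -32, 0], [0, 0, 2]],
    [94, [0, 0, 0], [0, 0, 0]],
  ],
)

```text
clock: 12.77
eef_pos: [0.4817, 0.2066, 0.2785]
tool_rot: [-0.002, 0.992, 0.126, -0.001]
force: [-0.2, -0.1, 0.3]
width: 0.0939
grasp_force: 0.0
```

Run:
```python
from h import *
np.set_printoptions(precision=4,suppress=True)
st()
im,P=snap('wrist','w3')
import pickle;pickle.dump(P,open('w3.pkl','wb'))
for n in ('canister_mid',):
    for r in manip.search_frame(n,'wrist')[:3]: print(n,r['score'],r['xy'],atz(P,r['xy'],.13))
a=cv2.imread('pics/w3.png')[80:280,200:440]; cv2.imwrite('pics/w3c.png',cv2.resize(a,None,fx=3,fy=3,interpolation=cv2.INTER_CUBIC))
```

```text
12.77 [0.4817 0.2066 0.2785] q [ 0.187 -0.122  1.754  0.003  1.513  1.504] F [-0.2 -0.1  0.3] w 0.0939 0.0
[[ 0.968  0.251 -0.003]
 [ 0.251 -0.968  0.003]
 [-0.002 -0.004 -1.   ]]
canister_mid 0.97 [168.4, 53.5] [0.5729 0.3951 0.13  ]
canister_mid 0.78 [253.7, 256.1] [0.3733 0.2642 0.13  ]
canister_mid 0.56 [144.0, 173.3] [0.4409 0.4049 0.13  ]
```

View pics/w3c.png

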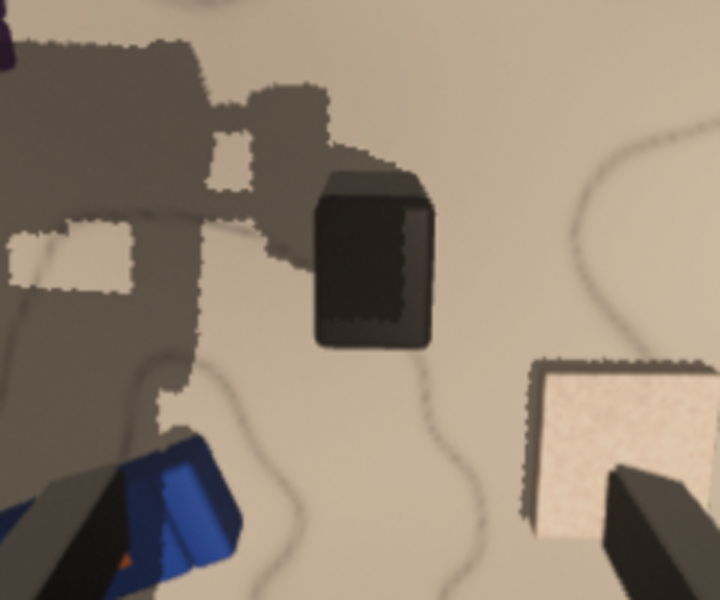

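The lid top face in the crop spans (317–433, 200–347), so the canister is standing freely.

Run:
```python
from h import *
import pickle
np.set_printoptions(precision=4,suppress=True)
P=pickle.load(open('w3.pkl','rb'))
w=np.array([atz(P,np.array(p)/3+[200-.33,80-.33],.13)[:2] for p in [(316,198),(433,204),(430,348),(316,346)]])
print(w,np.linalg.norm(w-np.roll(w,1,0),axis=1)); c=w.mean(0)
a=(w[0]+w[1]-w[2]-w[3])/2; print('ctr',c,'len',np.linalg.norm(a),'widthdir',np.degrees(np.arctan2(a[1],a[0])))
p,T=to([*c,.28])
```

```text
[[0.5152 0.2358]
 [0.5236 0.1945]
 [0.4716 0.1813]
 [0.4617 0.2228]] [0.055  0.0422 0.0537 0.0427]
ctr [0.493  0.2086] len 0.05435312240431331 widthdir 13.999053047400553
12.87 [0.4832 0.2035 0.2786] q [ 0.182 -0.122  1.753  0.001  1.512  1.501] F [-0.1 -0.2  0.6] w 0.0935 0.0
[[ 0.968  0.249 -0.002]
 [ 0.249 -0.968  0.   ]
 [-0.002 -0.001 -1.   ]]
tool shift mm [10.8 -2.5 -1.5]
```

Request:
send_rows(
  targets=[
    [94, [11, -3, 20], [0, 0, 0]],
    [94, [0, 0, 40], [0, 0, 0]],
    [94, [0, 0, 40], [0, 0, 0]],
    [94, [0, 0, 25], [0, 0, 0]],
    [94, [0, 0, 20], [0, 0, 0]],
    [94, [0, 0, 20], [0, 0, 0]],
    [94, [0, 0, 20], [0, 0, 0]],
    [94, [0, 0, 10], [0, 0, 0]],
    [94, [0, 0, 0], [0, 0, 0]],
    [94, [0, 0, 0], [0, 0, 0]],
  ],
)

```text
clock: 13.7
eef_pos: [0.4939, 0.208, 0.0844]
tool_rot: [-0.0, 0.992, 0.124, -0.0]
force: [-0.1, 0.1, 0.6]
width: 0.094
grasp_force: 0.0
```

Run:
```python
from h import *
to([.493,.2085,.081])
```

```text
13.7 [0.4939 0.208  0.0844] q [0.187 0.082 1.917 0.    1.144 1.509] F [-0.1  0.1  0.6] w 0.094 0.0
[[ 0.969  0.246 -0.001]
 [ 0.246 -0.969  0.   ]
 [-0.001 -0.    -1.   ]]
tool shift mm [-0.8 -0.7  3.4]
```

Request:
send_rows(
  targets=[
    [60, [0, 0, 0], [0, 0, 0]],
    [54, [0, 0, 0], [0, 0, 0]],
    [48, [0, 0, 0], [0, 0, 0]],
    [44, [0, 0, 0], [0, 0, 0]],
    [38, [0, 0, 0], [0, 0, 0]],
    [38, [0, 0, 0], [0, 0, 0]],
    [38, [0, 0, 0], [0, 0, 0]],
    [38, [0, 0, 0], [0, 0, 0]],
    [38, [0, 0, 0], [0, 0, 0]],
  ],
)

```text
clock: 14.45
eef_pos: [0.4938, 0.2088, 0.0846]
tool_rot: [0.0, 0.992, 0.125, 0.0]
force: [0.3, 0.1, 0.8]
width: 0.0437
grasp_force: 30.0
```

Run:
```python
from h import *
st()
```

```text
14.45 [0.4938 0.2088 0.0846] q [ 0.189  0.081  1.917 -0.     1.143  1.51 ] F [0.3 0.1 0.8] w 0.0437 29.958974719047546
[[ 0.969  0.247  0.   ]
 [ 0.247 -0.969 -0.   ]
 [ 0.     0.    -1.   ]]
```

Request:
send_rows(
  targets=[
    [38, [0, 0, -10], [0, 0, 0]],
    [38, [0, 0, -25], [0, 0, 0]],
    [38, [0, 0, -35], [0, 0, 0]],
    [38, [0, 0, -35], [0, 0, -7]],
    [38, [0, 0, -35], [0, 0, -7]],
    [38, [0, 0, -35], [0, 0, -7]],
    [38, [0, 0, -30], [0, 0, -7]],
    [38, [0, 0, -15], [0, 0, -7]],
    [38, [0, 0, 0], [0, 0, -7]],
    [38, [0, 0, 0], [0, 0, -7]],
    [38, [0, 0, 0], [0, 0, -2.5]],
    [38, [0, 0, 0], [0, 0, 0]],
  ],
)

```text
clock: 15.45
eef_pos: [0.4932, 0.2088, 0.3043]
tool_rot: [-0.0, 0.839, 0.544, -0.001]
force: [-0.9, 0.1, -3.7]
width: 0.0435
grasp_force: 29.9
```

Run:
```python
from h import *
p,T=to([.627,-.2533,.30]);print('ybearing',np.degrees(np.arctan2(T[1,1],T[0,1])))
```

```text
15.45 [0.4932 0.2088 0.3043] q [ 0.189 -0.104  1.691  0.     1.556  0.61 ] F [-0.9  0.1 -3.7] w 0.0435 29.948846697807312
[[ 0.409  0.912 -0.001]
 [ 0.912 -0.409 -0.   ]
 [-0.001 -0.001 -1.   ]]
tool shift mm [-366.9  311.2    4.1]
ybearing -24.15422392704236
```

Request:
send_rows(
  targets=[
    [38, [-18, 15, 0], [0, 0, 0]],
    [38, [-32, 27, 0], [0, 0, 0]],
    [38, [-32, 27, 0], [0, 0, 0]],
    [38, [-32, 27, 0], [0, 0, 0]],
    [38, [-32, 27, 0], [0, 0, 0]],
    [38, [-32, 27, 0], [0, 0, 0]],
    [38, [-32, 27, 0], [0, 0, 0]],
    [38, [-32, 27, 0], [0, 0, 0]],
    [38, [-32, 27, 0], [0, 0, 0]],
    [38, [-32, 27, 0], [0, 0, 0]],
    [38, [-32, 27, 0], [0, 0, 0]],
    [38, [-20, 17, 0], [0, 0, 0]],
  ],
)

```text
clock: 16.45
eef_pos: [0.6217, -0.2433, 0.3035]
tool_rot: [-0.0, 0.841, 0.541, -0.001]
force: [-0.5, 1.1, -3.7]
width: 0.044
grasp_force: 30.0
```

Request:
send_rows(
  targets=[
    [38, [-9, 9, 0], [0, 0, 0]],
    [38, [0, 0, 0], [0, 0, 0]],
    [38, [0, 0, 0], [0, 0, 0]],
  ],
)

```text
clock: 16.7
eef_pos: [0.6262, -0.2508, 0.3039]
tool_rot: [-0.001, 0.84, 0.543, -0.0]
force: [0.2, 0.1, -3.3]
width: 0.044
grasp_force: 30.0
```

Run:
```python
from h import *
p,T=to([.627,-.2533,.30]);print('ybearing',np.degrees(np.arctan2(T[1,1],T[0,1])))
im,P=snap('wrist','w4')
import pickle;pickle.dump(P,open('w4.pkl','wb'))
```

```text
16.7 [ 0.6262 -0.2508  0.3039] q [-5.490e-01  2.330e-01  1.339e+00  1.000e-03  1.572e+00 -1.260e-01] F [ 0.2  0.1 -3.3] w 0.044 29.96942639350891
[[ 0.411  0.912 -0.001]
 [ 0.912 -0.411  0.002]
 [ 0.001 -0.002 -1.   ]]
tool shift mm [-2.   1.8  3.9]
ybearing -24.23942540109928
```

View pics/w4.png

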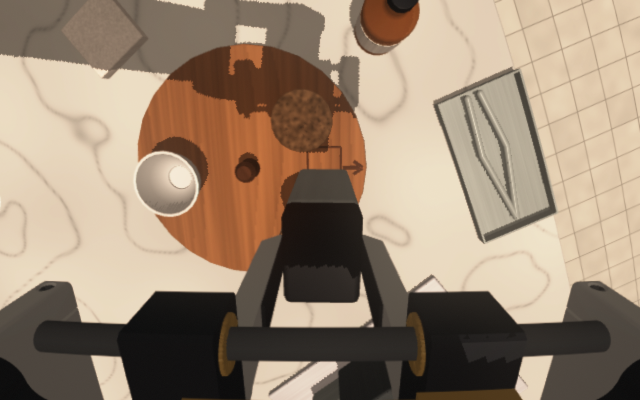

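The bay's near-jar_a edge is visible at (307,147) to (341,147), and the held lid at x 284–362. I'll compare these with the model.

Run:
```python
from h import *
import pickle
np.set_printoptions(precision=4,suppress=True)
P=pickle.load(open('w4.pkl','rb'))
f=np.radians(-24.2);X=np.array([np.cos(f),np.sin(f)]);Y=np.array([-X[1],X[0]]);b=np.array([.627,-.2533])
for s in (-1,1): print('pred',proj(P,[*(b+s*.024*X+.03*Y),.038]))
for uv in((307,147),(341,147)): print(atz(P,uv,.038))
zt=.304+.019-.104+.13  # lid top now
for a in(.028,-.028):
  print('lid pred',[proj(P,[*(np.array([.6262,-.2508])+s*.022*X+a*Y),.304-.0846+.13]) for s in(-1,1)])
```

```text
pred [307.4864 146.376 ]
pred [341.0012 146.3346]
[ 0.6164 -0.2166  0.038 ]
[ 0.6608 -0.2366  0.038 ]
lid pred [array([282.9019, 212.3587]), array([366.7515, 212.2623])]
lid pred [array([286.4293, 305.1443]), array([362.9548, 305.063 ])]
```

Run:
```python
import cv2
a=cv2.imread('pics/w4.png').astype(int).sum(2)
for c in (305,322,340): print(c,[int(v) for v in a[162:216:2,c]],[int(v) for v in a[284:316,c]])
b=cv2.imread('pics/w4.png')[160:320,260:390];cv2.imwrite('pics/w4c.png',cv2.convertScaleAbs(cv2.resize(b,None,fx=3.5,fy=3.5,interpolation=cv2.INTER_CUBIC),alpha=2.5))
```

```text
305 [329, 329, 331, 305, 201, 197, 200, 200, 202, 199, 198, 198, 197, 198, 196, 194, 193, 194, 197, 211, 154, 65, 62, 64, 62, 65, 62] [109, 112, 110, 110, 108, 110, 107, 107, 106, 107, 105, 105, 101, 104, 104, 98, 93, 141, 374, 523, 562, 582, 596, 604, 606, 611, 613, 614, 616, 616, 616, 618]
322 [352, 349, 350, 329, 205, 199, 196, 198, 197, 196, 199, 196, 197, 195, 198, 197, 194, 194, 196, 210, 156, 69, 66, 64, 66, 66, 67] [118, 116, 115, 114, 113, 116, 116, 115, 112, 111, 113, 111, 111, 109, 113, 109, 98, 130, 343, 581, 613, 614, 614, 614, 616, 616, 616, 616, 616, 616, 618, 616]
340 [200, 202, 201, 201, 204, 203, 202, 204, 206, 204, 207, 203, 206, 203, 204, 204, 203, 204, 202, 219, 198, 79, 80, 79, 82, 79, 77] [126, 126, 124, 124, 122, 122, 124, 121, 124, 120, 120, 121, 119, 118, 121, 116, 107, 109, 257, 575, 610, 611, 611, 612, 612, 610, 612, 610, 612, 611, 610, 610]
```

View pics/w4c.png

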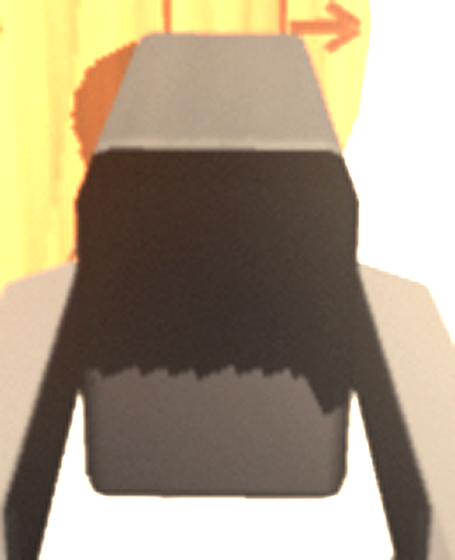

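The lid top face runs from about row 217 to 302, centred as predicted at 259. Bay and canister match the model, so I'm lowering.

Request:
send_rows(
  targets=[
    [38, [-1, 1, 0], [0, 0, 0]],
    [38, [-1, 1, 10], [0, 0, 0]],
    [38, [0, 0, 25], [0, 0, 0]],
    [38, [0, 0, 25], [0, 0, 0]],
    [38, [0, 0, 25], [0, 0, 0]],
    [38, [0, 0, 25], [0, 0, 0]],
    [38, [0, 0, 20], [0, 0, 0]],
    [38, [0, 0, 15], [0, 0, 0]],
    [38, [0, 0, 12], [0, 0, 0]],
    [38, [0, 0, 8], [0, 0, 0]],
    [38, [0, 0, 0], [0, 0, 0]],
    [38, [0, 0, 0], [0, 0, 0]],
  ],
)

```text
clock: 17.75
eef_pos: [0.6278, -0.2541, 0.14]
tool_rot: [0.0, 0.84, 0.543, 0.0]
force: [-0.4, -0.5, -2.2]
width: 0.0437
grasp_force: 30.0
```

Run:
```python
from h import *
p,T=to([.627,-.2533,.1226]);print('ybearing',np.degrees(np.arctan2(T[1,1],T[0,1])))
snap('scene','s5')
a=cv2.imread('pics/s5.png')[120:300,90:290]; cv2.imwrite('pics/s5c.png',cv2.resize(a,None,fx=3,fy=3,interpolation=cv2.INTER_CUBIC))
```

```text
17.75 [ 0.6278 -0.2541  0.14  ] q [-0.552  0.336  1.511  0.     1.294 -0.13 ] F [-0.4 -0.5 -2.2] w 0.0437 29.96984750032425
[[ 0.41   0.912  0.001]
 [ 0.912 -0.41  -0.   ]
 [-0.     0.001 -1.   ]]
tool shift mm [ 0.4 -1.1 17.4]
ybearing -24.18201270663508
```

View pics/s5c.png

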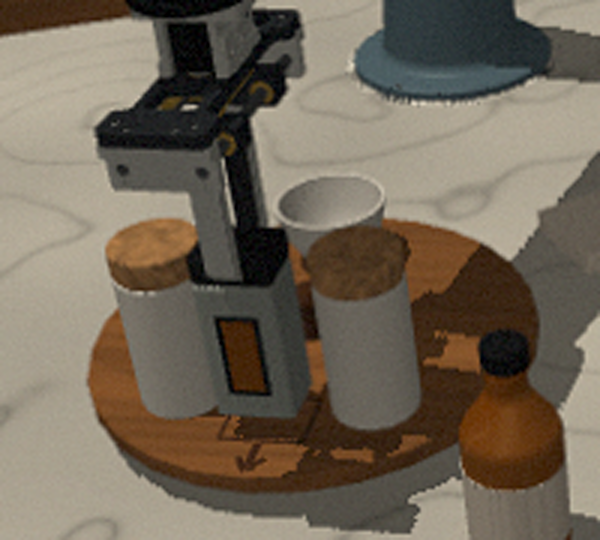

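The canister is between the jars with its window outwards, about 17 mm above the bay. I'll lower it gently.

Request:
send_rows(
  targets=[
    [38, [0, -0.5, 5], [0, 0, 0]],
    [38, [0, 0, 4], [0, 0, 0]],
    [38, [0, 0, 2.5], [0, 0, 0]],
    [38, [0, 0, 1.5], [0, 0, 0]],
    [38, [0, 0, 0.5], [0, 0, 0]],
    [38, [0, 0, 0], [0, 0, 0]],
    [38, [0, 0, 0], [0, 0, 0]],
  ],
)

```text
clock: 18.38
eef_pos: [0.6271, -0.2539, 0.1261]
tool_rot: [0.0, 0.84, 0.543, 0.0]
force: [-0.1, 0.3, -3.5]
width: 0.0436
grasp_force: 30.0
```

Request:
send_rows(
  targets=[
    [38, [0, 0, 0.5], [0, 0, 0]],
    [38, [0, 0, 0.5], [0, 0, 0]],
    [38, [0, 0, 0], [0, 0, 0]],
    [38, [0, 0, 0], [0, 0, 0]],
  ],
)

```text
clock: 18.72
eef_pos: [0.627, -0.2539, 0.125]
tool_rot: [-0.0, 0.84, 0.543, 0.0]
force: [-0.3, -0.6, -2.8]
width: 0.0435
grasp_force: 30.0
```

Request:
send_rows(
  targets=[
    [38, [0, 0, 0.5], [0, 0, 0]],
    [38, [0, 0, 0.5], [0, 0, 0]],
    [38, [0, 0, 0.5], [0, 0, 0]],
    [38, [0, 0, 0], [0, 0, 0]],
    [38, [0, 0, 0], [0, 0, 0]],
  ],
)

```text
clock: 19.13
eef_pos: [0.627, -0.2538, 0.1234]
tool_rot: [-0.0, 0.84, 0.543, -0.0]
force: [0.7, 0.3, -3.4]
width: 0.0437
grasp_force: 30.0
```

Request:
send_rows(
  targets=[
    [38, [0, 0, 0.5], [0, 0, 0]],
    [38, [0, 0, 0], [0, 0, 0]],
    [38, [0, 0, 0], [0, 0, 0]],
  ],
)

```text
clock: 19.38
eef_pos: [0.627, -0.2538, 0.1229]
tool_rot: [-0.0, 0.84, 0.543, -0.0]
force: [-0.2, -0.0, -3.0]
width: 0.0436
grasp_force: 30.0
```

Request:
send_rows(
  targets=[
    [38, [0, 0, 0.5], [0, 0, 0]],
    [38, [0, 0, 0.3], [0, 0, 0]],
    [38, [0, 0, 0], [0, 0, 0]],
    [38, [0, 0, 0], [0, 0, 0]],
  ],
)

```text
clock: 19.72
eef_pos: [0.6271, -0.254, 0.1226]
tool_rot: [0.0, 0.84, 0.543, 0.0]
force: [-0.2, -0.2, -0.4]
width: 0.0439
grasp_force: 30.0
```

Request:
send_rows(
  targets=[
    [38, [0, 0, 0.3], [0, 0, 0]],
    [38, [0, 0, 0], [0, 0, 0]],
    [38, [0, 0, 0], [0, 0, 0]],
  ],
)

```text
clock: 19.97
eef_pos: [0.6272, -0.2539, 0.1226]
tool_rot: [0.0, 0.84, 0.543, 0.0]
force: [-1.0, 0.9, 3.2]
width: 0.0438
grasp_force: 30.0
```

Request:
send_rows(
  targets=[
    [46, [0, 0, 0], [0, 0, 0]],
    [50, [0, 0, 0], [0, 0, 0]],
    [58, [0, 0, 0], [0, 0, 0]],
    [70, [0, 0, 0], [0, 0, 0]],
    [70, [0, 0, 0], [0, 0, 0]],
    [70, [0, 0, -5], [0, 0, 0]],
    [70, [0, 0, -10], [0, 0, 0]],
    [70, [0, 0, -20], [0, 0, 0]],
    [70, [0, 0, -30], [0, 0, 0]],
    [70, [0, 0, -40], [0, 0, 0]],
    [70, [0, 0, -40], [0, 0, 0]],
    [70, [0, 0, -30], [0, 0, 0]],
  ],
)

```text
clock: 20.97
eef_pos: [0.6277, -0.2542, 0.3023]
tool_rot: [0.002, 0.84, 0.543, 0.001]
force: [0.4, -0.4, 1.1]
width: 0.0699
grasp_force: 0.0
```

Request:
send_rows(
  targets=[
    [70, [40, 0, 0], [0, 0, 0]],
    [70, [40, 0, 0], [0, 0, 0]],
    [70, [40, 0, 0], [0, 0, 0]],
    [70, [40, 0, 0], [0, 0, 0]],
    [70, [0, 0, 0], [0, 0, 0]],
    [70, [0, 0, 0], [0, 0, 0]],
  ],
)

```text
clock: 21.47
eef_pos: [0.6932, -0.1059, 0.2979]
tool_rot: [0.001, 0.839, 0.545, 0.0]
force: [-0.4, 0.9, -0.6]
width: 0.0696
grasp_force: 0.0
```

Run:
```python
from h import *
st()
snap('scene','s6'); _,P=snap('top','t6')
a=cv2.resize(cv2.imread('pics/s6.png')[120:300,90:290],None,fx=2,fy=2,interpolation=cv2.INTER_CUBIC)
b=cv2.resize(cv2.imread('pics/t6.png')[140:265,350:483],None,fx=2.88,fy=2.88,interpolation=cv2.INTER_CUBIC)[:360]
cv2.imwrite('pics/c6.png',np.hstack([a,b]))
```

```text
21.47 [ 0.6932 -0.1059  0.2979] q [-0.313  0.297  1.273 -0.     1.57   0.106] F [-0.4  0.9 -0.6] w 0.0696 0.0
[[ 0.407  0.914  0.001]
 [ 0.914 -0.407 -0.001]
 [-0.     0.001 -1.   ]]
```

View pics/c6.png

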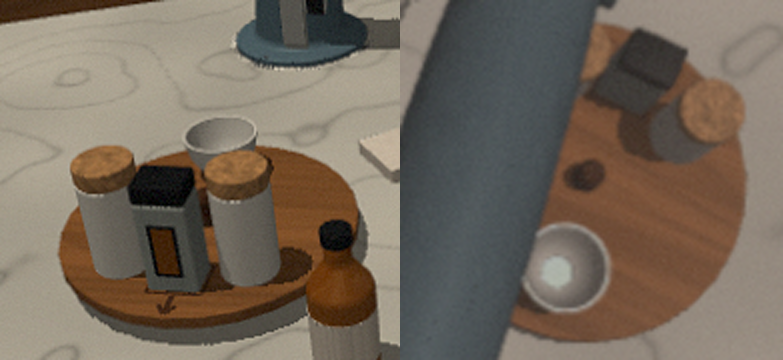

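The canister stands in the bay, lid up, with its window facing along the arrow. The turntable, jars and bowl have not moved and the gripper is clear, so I'm handing in.

```bash
python3 -c "
from plant import manip
print(manip.job_done())"
```

```text
the job is handed in; nothing more can be done
None
```

I stood the canister up on the counter, let go, regripped it front and back, and set it down lid up in the bay, window facing the way the arrow points. In the last pictures the turntable, jars and bowl look unmoved. The job is handed in at about 21.6 s; no verdict came back.

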